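# Tip the used vial out of a twin-bay tray

## Robot

A 6-joint arm with a two-finger parallel gripper is mounted at the origin on a cart in front of the work surface, level with it; the furniture and walls round the work are solid. World frame = base frame: x ahead of the robot, y to its left, z up, the work surface at z = 0. Lengths are in mm, angles in degrees, forces in N, time in s.
With the tool pointing down it reaches from about 350 to 850 mm from the base axis. Payload 8.1 kg.
Tool frame: the origin (TCP) lies midway between the tips of the shut fingers; the grasp point (between the pads) lies 19 mm behind it; z points along the fingers, y is the line along which they close (so a half turn about z gives the same grasp; the last joint's range is limited). The gripper opens to 85 mm and grips with 20 to 120 N. Pads are 22 mm wide; open, the fingers measure 114 mm over their backs; the gripper's body (76 mm by 85 mm) begins 54 mm behind the grasp point. The pads swing forward as they close: fully open they stand 13 mm farther back than shut.
Start: joints at [-73.705, 7.471, 85.268, -0, 87.261, -4.893], TCP at [216.877, -559.436, 193.292] pointing down, gripper open.
Joint ranges: [-169.43, 169.43], [-51.17, 129.36], [1.28, 143.12], [-76.62, 256.62], [0, 156.53], [-152.29, 152.29]. Speed limits (degrees/s): [136.94, 136.94, 159.86, 180, 180, 180].

## Interface

Orientations are given as [roll, pitch, yaw] about the fixed x, y, z axes, in that order (R = Rz(yaw) Ry(pitch) Rx(roll)).
In Python, from bench import sense, snapshot, camera_params, hand_in, masks_of, pinpoint gives the robot as it stands.
- The arm moves only by the tool step_arm, never from a script. Its argument "targets" is a list of rows, each an object with "angular": the turn, a rotation vector about the tool's x, y, z scaled (see below), a list of three; "dp": the shift along the tool's x, y, z scaled (see below), a list of three; "fingers": the closure, from 0 (fully open) to 1 (shut). A call has exactly 8 rows; each row is the pose to reach, as a shift and turn from the pose commanded when the call began, along the tool's axes at that moment, turning the shorter way round; what a row does not reach only later rows make up. The controller multiplies each number of a shift by 0.2 m and each number of a turn by 180 degrees. A row lasts 1/8 s, in which the tool goes at most 62.5 mm and 10.7 degrees, less where a joint would pass 70% of its speed; a pose out of reach is approached as far as the arm can. A call with a number of a shift or a turn outside -1 to 1 is refused whole. A call with a gripper value outside its range is refused whole. The fingers move at their own pace and stop on an object; "newtons" is the grip in N (left out, the last holds). Time passes only in rows, so rows that repeat a pose let the fingers close, or fill a call up. It gives the time, the measured TCP pose, the force, the opening and the grip force at its end, in the units of the state.
- sense(): the state, without advancing time (a new reading comes with each control period).
- snapshot(name): name is "scene" or "top"; returns the picture (400x640x3 uint8, blue, green, red); there is no depth.
- camera_params(name): a dict with "vfov" (degrees; the focal length in pixels is half the picture's height over the tangent of half this angle, whatever the lens; pixels are square), "cx", "cy" (the principal point, pixels), "R" (3x3) and "t" (3): a world point X has camera coordinates R X + t. Camera axes: x right, y down, z forward; pixel columns grow to the right and rows downward; lengths in mm; the calibration is good to about 2 mm. A picture is of the moment at which its call begins. camera_params takes no time and is no camera call.
- hand_in(): hands the job in; it is judged then, once.
Trained networks look in the newest picture that a camera, given by its name, has taken for a name from the list of things; names that differ only in an ending like _2 or _b are one class to them, and where a whole thing is asked for, a point or a joint stands for the part that bears it (a point fixed in the world has none). Each returns a list of dicts, best first, with "conf" (0 to 1); they miss things now and then, are a little off and sometimes report something else, mostly with a low value. They report only what shows in the picture. A call takes as long as a camera call.
- masks_of(camera, label): "pixels" (400x640 bool, what is visible of it) and "at" ([column, row] in pixels, amid what is visible of it).
- pinpoint(camera, label): "at" ([column, row] in pixels: a listed point, or the origin of a listed thing).
The state is a dict: "time": time; "joint_pos": joint angles; "qd": joint speeds; "joint_efforts": joint torques, N m; "tool_pos": TCP position; "tcp_rot": TCP orientation; "ft_force": force on the tool from outside, world axes, zero at the start; "wrist_torque": the same for the moment, N m; "finger_gap": finger opening in mm; "grip_force": force on a finger pad.
Only numpy, scipy, OpenCV 4.12 (cv2) and the standard library are available. Lean on these libraries where they do the work, as an engineer would, in place of code of your own. Each camera call takes 0.05 s, during which the arm holds its last target. There are 200 camera calls.

## Task

Pick up the grey twin-bay vial tray by its orange fin, hold it over the yellow discard bin and tip it towards the side of the blue-capped vial, so that this vial rolls out into the bin while the green-capped vial stays in its own bay. Then stand the tray level on the bench again, outside the bin, and let go of it.

Things in the scene. Friction and masses are not known exactly. Their poses are not given: they have to be found in the camera images.
- tray: Grey tray 84 (x) x 150 (y) x 85 mm, 0.2 kg; origin under its centre. Orange divider at y=0, 10 mm thick, 45 mm high; its grip fin (44 mm along x, 10 along y) rises to 85. Bays at +y and -y: each floor is a ramp rising 10 deg outward from the divider (4 mm high) to an open lip at y=+-75 (16 mm high). Clear side walls 30 mm high. Tipped over 20 deg to one end, that bay's vial rolls out, the other stays.
- blue_vial: Cryo vial with a blue cap, pale body, 13 mm in diameter, 45 mm long, 12 g, lying in one of the tray's two bays (either one), across the tray along the tray's x, against the divider. Origin at the centre of its bottom end; its z axis runs along the vial towards the cap.
- green_vial: Cryo vial with a green cap, otherwise the same, lying in the other bay. Origin at the centre of its bottom end, z towards the cap.
- bin: Yellow open-topped discard bin fixed to the bench, 130 (its x) x 120 (its y) x 45 mm high, walls 4 mm; origin at the centre of its underside, z up.

How it is judged (in metres and radians):
On the way, in this order (a step that is already met when the one before it is completed fails the run):
1. the tray, off the bench, is tipped by 10 degrees or more with the green-capped vial in it (angle between tray's own z axis and vertical above 0.17 rad and height (world z) of tray above 0.03 m and x of green_vial in the frame of tray between -0.045 and 0.045 m and y of green_vial in the frame of tray between -0.075 and 0.075 m and z of green_vial in the frame of tray between 0 and 0.045 m).
2. the blue-capped vial is in the bin and the green-capped one still in the tray (x of blue_vial in the frame of bin between -0.065 and 0.065 m and y of blue_vial in the frame of bin between -0.06 and 0.06 m and z of blue_vial in the frame of bin between 0 and 0.05 m and x of green_vial in the frame of tray between -0.045 and 0.045 m and y of green_vial in the frame of tray between -0.075 and 0.075 m and z of green_vial in the frame of tray between 0 and 0.045 m), for 0.1 s.
At the end, for the whole second after the job is handed in: Blue-capped vial in the bin (bottom end inside its outline, under 50 mm up); green-capped vial in the tray (bottom end inside its outline, under 45 mm up); tray standing on the bench (underside under 12 mm high, tilt under 0.1 rad); all three at rest (all of step 2 and angle between tray's own z axis and vertical below 0.1 rad and height (world z) of tray between -0.01 and 0.012 m and linear speed of each of blue_vial, green_vial, tray below 0.03 m/s); the robot touches nothing.
It fails at once if the green-capped vial leaves the tray (distance between green_vial and tray above 0.12 m).
It also fails if it takes over 51 s, if anything falls off the work surface, if the arm or the gripper's body presses on something with over 40 N, if the wrist force passes 120 N, or if a joint passes its speed limit or range.

## Working session

There is one attempt and no reset: what is moved stays moved. The work goes in short steps, Python scripts to look and compute and a tool call to move; the robot and the scene stay as the last step left them, time stands still between calls to the robot, and variables do not carry over. Pictures are saved under pics/ and viewed, at most 10 in all, crops included, and the job is handed in when it is done.

Besides the shell and the picture viewer there is one more tool, called after "Call:" as name(argument=value, ...), one argument or row to a line, values as JSON. step_arm: Moves the arm, as the interface text tells. Its arguments: {"type":"object","properties":{"targets":{"type":"array","items":{"type":"object","properties":{"angular":{"type":"array","items":{"type":"number","minimum":-1,"maximum":1}},"dp":{"type":"array","items":{"type":"number","minimum":-1,"maximum":1}},"fingers":{"type":"number"}}}},"newtons":{"type":"number"}},"required":["targets"]}

```bash
mkdir -p pics; cat > h.py <<'E'
import numpy as np, cv2
from bench import *
def ray(cam,uv):
    p=camera_params(cam); f=200/np.tan(np.radians(p['vfov'])/2)
    R=np.array(p['R']);t=np.array(p['t'])
    d=R.T@np.array([(uv[0]-p['cx'])/f,(uv[1]-p['cy'])/f,1]); return -R.T@t,d
def at_z(cam,uv,z):
    c,d=ray(cam,uv); return c+d*(z-c[2])/d[2]
def proj(cam,X):
    p=camera_params(cam); f=200/np.tan(np.radians(p['vfov'])/2)
    q=np.array(p['R'])@np.array(X)+np.array(p['t']); return q[:2]/q[2]*f+[p['cx'],p['cy']]
E
python3 - <<'E'
from h import *
ims=[]
for c in ('scene','top'):
    im=snapshot(c); cv2.imwrite(f'pics/{c}0.png',im)
    print(c,{k:np.round(v,2).tolist() for k,v in camera_params(c).items()})
    for l in ('tray','blue_vial','green_vial','bin'):
        print(l,[(np.round(d['conf'],2),np.round(d['at'])) for d in pinpoint(c,l)[:2]],[(np.round(d['conf'],2),np.round(d['at']),d['pixels'].sum()) for d in masks_of(c,l)[:2]])
s=sense();print(s['time'],s['tool_pos'],s['tcp_rot'],s['finger_gap'])
E
```

```text
scene {'vfov': 43.68, 'cx': 314.0, 'cy': 197.71, 'R': [[-0.51, -0.86, -0.02], [-0.62, 0.38, -0.69], [0.6, -0.34, -0.73]], 't': [364.91, 345.73, 568.96]}
tray [(np.float64(0.71), array([295., 187.]))] [(np.float64(0.62), array([290., 184.]), np.int64(114))]
blue_vial [(np.float64(0.69), array([298., 192.]))] [(np.float64(0.43), array([292., 184.]), np.int64(109))]
green_vial [] []
bin [(np.float64(0.89), array([399., 239.]))] [(np.float64(0.96), array([402., 230.]), np.int64(6379))]
top {'vfov': 42.33, 'cx': 318.58, 'cy': 199.6, 'R': [[-0.03, -1.0, -0.03], [-0.99, 0.03, -0.15], [0.15, 0.02, -0.99]], 't': [92.29, 582.12, 812.39]}
tray [(np.float64(0.59), array([322., 168.]))] [(np.float64(0.73), array([319., 164.]), np.int64(3923))]
blue_vial [(np.float64(0.55), array([311., 179.]))] [(np.float64(0.45), array([312., 168.]), np.int64(144))]
green_vial [(np.float64(0.65), array([322., 184.]))] [(np.float64(0.61), array([320., 166.]), np.int64(187))]
bin [(np.float64(0.87), array([372., 279.])), (np.float64(0.18), array([320., 166.]))] [(np.float64(0.83), array([371., 278.]), np.int64(6060))]
0.9 [ 216.87086879 -559.4349963   193.29000366] [-1.79998411e+02  3.16106178e-05  2.11880572e+01] 85.44698037452706
```

View pics/scene0.png

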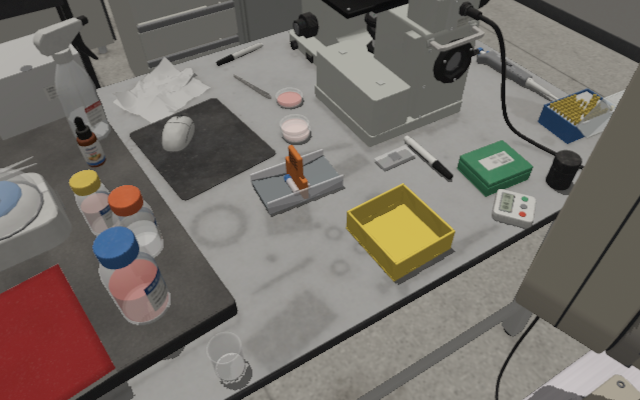

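View pics/top0.png

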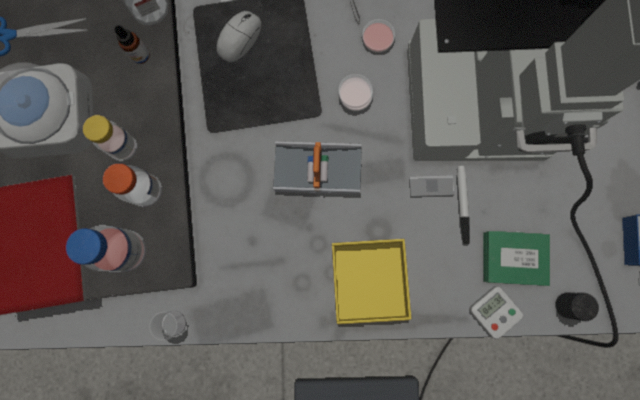

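The top view shows the tray at about (317,168) with its orange fin, and the bin at (371,280). The blue vial looks left of the fin (311,168) and the green one right of it (323,168). I'll measure and zoom in to confirm.

```bash
python3 - <<'E'
from h import *
im=cv2.imread('pics/top0.png')
cv2.imwrite('pics/topc.png',cv2.resize(im[120:340,250:440],None,fx=3,fy=2.7*3/2.7)[:600])
a=cv2.resize(im[130:210,260:380],None,fx=6,fy=6,interpolation=cv2.INTER_CUBIC);cv2.imwrite('pics/tc.png',a)
m=masks_of('top','tray')[0]['pixels'] if snapshot('top') is not None else 0
b=masks_of('top','bin')[0]['pixels']
for n,mm in (('tray',m),('bin',b)):
    ys,xs=np.nonzero(mm); r=cv2.minAreaRect(np.c_[xs,ys].astype(np.float32)); bx=cv2.boxPoints(r)
    print(n,np.round(bx,1).tolist())
    for z in (0,30,45): print(z,[np.round(at_z('top',p,z)[:2]).tolist() for p in bx], np.round(at_z('top',r[0],z)[:2]))
# orange fin
hsv=cv2.cvtColor(im,cv2.COLOR_BGR2HSV); o=((hsv[...,0]<15)&(hsv[...,1]>150)&(hsv[...,2]>90))
o[:, :260]=0;o[:,380:]=0;o[:130]=0;o[210:]=0
ys,xs=np.nonzero(o); r=cv2.minAreaRect(np.c_[xs,ys].astype(np.float32));print('fin',r,[np.round(at_z('top',p,85)[:2]).tolist() for p in cv2.boxPoints(r)])
print([np.round(at_z('top',r[0],z)[:2]) for z in (65,85)])
for l in ('tray','bin'): print(l,[np.round(at_z(c,pinpoint(c,l)[0]['at'],0)) for c in ('top',)])
s=sense();print(s['time'],'cam',-np.array(camera_params('top')['R']).T@camera_params('top')['t'])
E
```

```text
tray [[272.8999938964844, 191.1999969482422], [274.6000061035156, 140.5], [361.29998779296875, 143.5], [359.6000061035156, 194.1999969482422]]
0 [[609.0, 156.0], [701.0, 152.0], [691.0, -3.0], [599.0, 4.0]] [650.  77.]
30 [[604.0, 153.0], [693.0, 148.0], [683.0, -1.0], [594.0, 6.0]] [643.  76.]
45 [[601.0, 151.0], [689.0, 147.0], [679.0, 0.0], [592.0, 7.0]] [640.  76.]
bin [[331.20001220703125, 242.60000610351562], [405.6000061035156, 237.89999389648438], [410.6000061035156, 319.0], [336.20001220703125, 323.6000061035156]]
0 [[516.0, 56.0], [520.0, -72.0], [384.0, -73.0], [379.0, 52.0]] [449.  -9.]
30 [[514.0, 56.0], [518.0, -68.0], [386.0, -69.0], [382.0, 52.0]] [449.  -7.]
45 [[513.0, 56.0], [517.0, -66.0], [387.0, -67.0], [383.0, 52.0]] [449.  -6.]
fin ((317.0, 164.5), (43.0, 6.0), 90.0) [[671.0, 79.0], [671.0, 69.0], [600.0, 71.0], [601.0, 81.0]]
[array([640.,  76.]), array([636.,  75.])]
tray [array([649.,  75.,   0.])]
bin [array([458., -13.,   0.])]
1.15 cam [451.57956218  57.38265359 894.50090237]
```

View pics/tc.png

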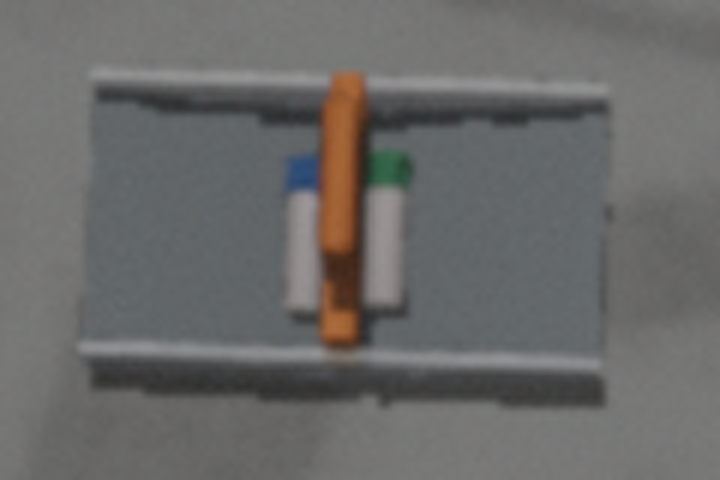

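Confirmed: blue is on the world +y side of the fin and green on the −y side. Next I fit the tray pose to the rim corners and work out the first move.

```bash
cat >> h.py <<'E'
from scipy.spatial.transform import Rotation as Ro
from scipy.optimize import least_squares
def fit(pts,cam,uv):
    def f(q): 
        c,s=np.cos(q[2]),np.sin(q[2])
        return np.ravel([proj(cam,[q[0]+c*p[0]-s*p[1],q[1]+s*p[0]+c*p[1],p[2]])-u for p,u in zip(pts,uv)])
    return f
def move(pos,rpy):
    s=sense(); R0=Ro.from_euler('xyz',s['tcp_rot'],degrees=True); R1=Ro.from_euler('xyz',rpy,degrees=True)
    print('dp',np.round(R0.inv().apply(np.array(pos)-s['tool_pos'])/200,4),'ang',np.round((R0.inv()*R1).as_rotvec(degrees=True)/180,4),'t',s['time'])
E
python3 - <<'E'
from h import *
uv=np.array([[93,72],[607,88],[82,350],[600,365],[338,250]])/6+[260,130]
P=[(42,75,30),(42,-75,30),(-42,75,30),(-42,-75,30),(-22,0,85)]
r=least_squares(fit(P,'top',uv),[640,75,0]); print('tray',r.x[:2],np.degrees(r.x[2]),np.round(r.fun,1))
bx=np.array([[331.2,242.6],[405.6,237.9],[410.6,319],[336.2,323.6]])
r=least_squares(fit([(65,60,45),(65,-60,45),(-65,-60,45),(-65,60,45)],'top',bx),[449,-7,0]); print('bin',r.x[:2],np.degrees(r.x[2]),np.round(r.fun,1))
# bin corners check in scene
s=r.x
print('scene bin rim',[np.round(proj('scene',[s[0]+a,s[1]+b,45])) for a,b in((65,60),(65,-60),(-65,-60),(-65,60))])
q=least_squares(fit(P,'top',uv),[640,75,0]).x
print('scene fin top',np.round(proj('scene',[q[0],q[1],85])))
move([q[0],q[1],150],[180,0,np.degrees(q[2])])
E
```

```text
tray [645.15145018  75.58186694] -3.5767346990823867 [-0.5 -0.8  0.8 -1.2 -1.   0.7  0.9  0.8 -0.2  0.4]
bin [449.78246353  -5.94905178] 1.494916242492664 [ 0.4 -0.3 -0.9  0.3  0.5  0.3  0.  -0.3]
scene bin rim [array([346., 209.]), array([404., 182.]), array([455., 231.]), array([394., 263.])]
scene fin top [295. 151.]
dp [ 3.1442 -2.1866  0.2164] ang [-0.      0.      0.1376] t 1.15
```

Call:
step_arm(
  targets=[
    {"dp": [0.1,-0.07,0],"angular": [0,0,0],"fingers": 0},
    {"dp": [0.2,-0.14,0],"angular": [0,0,0],"fingers": 0},
    {"dp": [0.3,-0.21,0],"angular": [0,0,0],"fingers": 0},
    {"dp": [0.4,-0.28,0],"angular": [0,0,0],"fingers": 0},
    {"dp": [0.5,-0.35,0],"angular": [0,0,0],"fingers": 0},
    {"dp": [0.6,-0.42,0],"angular": [0,0,0],"fingers": 0},
    {"dp": [0.7,-0.49,0],"angular": [0,0,0],"fingers": 0},
    {"dp": [0.8,-0.56,0],"angular": [0,0,0],"fingers": 0},
  ],
  newtons=60,
)

```text
time: 2.15
tool_pos: [326.5, -395.6, 193.4]
tcp_rot: [180.0, -0.0, 21.2]
ft_force: [1.4, 0.0, -0.4]
finger_gap: 85.6
grip_force: 0.0
```

Call:
step_arm(
  targets=[
    {"dp": [0.1,-0.07,0],"angular": [0,0,0],"fingers": 0},
    {"dp": [0.2,-0.14,0],"angular": [0,0,0],"fingers": 0},
    {"dp": [0.3,-0.21,0],"angular": [0,0,0],"fingers": 0},
    {"dp": [0.4,-0.28,0],"angular": [0,0,0],"fingers": 0},
    {"dp": [0.5,-0.35,0],"angular": [0,0,0],"fingers": 0},
    {"dp": [0.6,-0.42,0],"angular": [0,0,0],"fingers": 0},
    {"dp": [0.7,-0.49,0],"angular": [0,0,0],"fingers": 0},
    {"dp": [0.8,-0.56,0],"angular": [0,0,0],"fingers": 0},
  ],
)

```text
time: 3.15
tool_pos: [434.8, -233.3, 193.4]
tcp_rot: [180.0, -0.0, 21.2]
ft_force: [0.7, 0.2, -0.7]
finger_gap: 85.3
grip_force: 0.0
```

Call:
step_arm(
  targets=[
    {"dp": [0.1,-0.07,0],"angular": [0,0,0.02],"fingers": 0},
    {"dp": [0.2,-0.14,0],"angular": [0,0,0.04],"fingers": 0},
    {"dp": [0.3,-0.21,0],"angular": [0,0,0.06],"fingers": 0},
    {"dp": [0.4,-0.28,0],"angular": [0,0,0.08],"fingers": 0},
    {"dp": [0.5,-0.35,0],"angular": [0,0,0.1],"fingers": 0},
    {"dp": [0.6,-0.42,0],"angular": [0,0,0.12],"fingers": 0},
    {"dp": [0.7,-0.49,0],"angular": [0,0,0.1376],"fingers": 0},
    {"dp": [0.8,-0.56,0],"angular": [0,0,0.1376],"fingers": 0},
  ],
)

```text
time: 4.15
tool_pos: [543.2, -70.9, 193.4]
tcp_rot: [180.0, -0.0, -3.6]
ft_force: [0.2, -0.7, 0.2]
finger_gap: 85.3
grip_force: 0.0
```

```bash
python3 - <<'E'
from h import *
print(sense()['tool_pos'],sense()['tcp_rot'],sense()['joint_pos'])
move([645,75.5,130],[180,0,-3.6])
move([645,75.5,47],[180,0,-3.6])
E
```

```text
[543.17098322 -70.93665219 193.44994304] [ 1.79994891e+02 -1.76692856e-02 -3.59303791e+00] [-1.28020525e+01 -6.34129861e-01  9.36809750e+01 -2.21907553e-03
  8.69348956e+01  8.07911045e+01]
dp [ 0.4622 -0.7627  0.3173] ang [ 0.     -0.0001  0.    ] t 4.15
dp [ 0.462  -0.7627  0.7323] ang [ 0.     -0.0001  0.    ] t 4.15
```

Call:
step_arm(
  targets=[
    {"dp": [0.06,-0.1,0],"angular": [0,0,0],"fingers": 0},
    {"dp": [0.12,-0.2,0],"angular": [0,0,0],"fingers": 0},
    {"dp": [0.18,-0.3,0],"angular": [0,0,0],"fingers": 0},
    {"dp": [0.25,-0.41,0.05],"angular": [0,0,0],"fingers": 0},
    {"dp": [0.32,-0.53,0.1],"angular": [0,0,0],"fingers": 0},
    {"dp": [0.38,-0.63,0.15],"angular": [0,0,0],"fingers": 0},
    {"dp": [0.44,-0.72,0.22],"angular": [0,0,0],"fingers": 0},
    {"dp": [0.462,-0.763,0.3],"angular": [0,0,0],"fingers": 0},
  ],
)

```text
time: 5.15
tool_pos: [645.2, 75.5, 132.8]
tcp_rot: [-180.0, -0.0, -3.5]
ft_force: [0.5, -0.3, -0.5]
finger_gap: 85.3
grip_force: 0.0
```

```bash
python3 - <<'E'
from h import *
im=snapshot('top'); cv2.imwrite('pics/t2.png',cv2.resize(im[110:230,230:410],None,fx=4,fy=4,interpolation=cv2.INTER_CUBIC))
move([645,75.5,47],[180,0,-3.6])
E
```

```text
dp [0.0076 0.0017 0.4131] ang [-0.      0.0011  0.0005] t 5.2
```

View pics/t2.png

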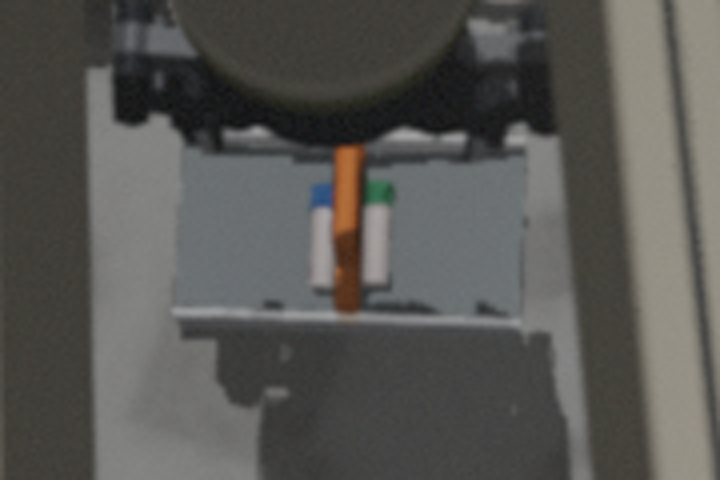

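The open fingers (about columns 130 and 535 in the crop) straddle the fin at column 345, allowing for perspective. I'm descending and closing.

Call:
step_arm(
  targets=[
    {"dp": [0.005,0,0.07],"angular": [0,0,0],"fingers": 0},
    {"dp": [0.007,0,0.15],"angular": [0,0,0],"fingers": 0},
    {"dp": [0.007,0,0.22],"angular": [0,0,0],"fingers": 0},
    {"dp": [0.007,0,0.29],"angular": [0,0,0],"fingers": 0},
    {"dp": [0.007,0,0.35],"angular": [0,0,0],"fingers": 0},
    {"dp": [0.007,0,0.39],"angular": [0,0,0],"fingers": 0},
    {"dp": [0.007,0,0.415],"angular": [0,0,0],"fingers": 0.3},
    {"dp": [0.007,0,0.415],"angular": [0,0,0],"fingers": 0.5},
  ],
  newtons=60,
)

```text
time: 6.2
tool_pos: [646.0, 73.8, 50.1]
tcp_rot: [180.0, 0.0, -3.6]
ft_force: [-0.4, -0.5, -0.3]
finger_gap: 51.8
grip_force: 0.0
```

Call:
step_arm(
  targets=[
    {"dp": [0,0,0],"angular": [0,0,0],"fingers": 0.7},
    {"dp": [0,0,0],"angular": [0,0,0],"fingers": 0.8},
    {"dp": [0,0,0],"angular": [0,0,0],"fingers": 0.85},
    {"dp": [0,0,0],"angular": [0,0,0],"fingers": 0.9},
    {"dp": [0,0,0],"angular": [0,0,0],"fingers": 1},
    {"dp": [0,0,0],"angular": [0,0,0],"fingers": 1},
    {"dp": [0,0,0],"angular": [0,0,0],"fingers": 1},
    {"dp": [0,0,0],"angular": [0,0,0],"fingers": 1},
  ],
)

```text
time: 7.2
tool_pos: [646.1, 73.8, 50.3]
tcp_rot: [-180.0, 0.0, -3.6]
ft_force: [0.9, 0.5, 0.2]
finger_gap: -0.0
grip_force: 0.0
```

```bash
python3 - <<'E'
from h import *
s=sense();print(s['tool_pos'],s['tcp_rot'],s['joint_pos'])
move([645,75.5,147],[180,0,-3.6])
E
```

```text
[646.10808444  73.78660842  50.2646873 ] [-1.79997894e+02  4.06145446e-03 -3.58071479e+00] [1.99781742e+00 2.10268617e+01 8.47292923e+01 2.58758390e-03
 7.42476835e+01 9.55778297e+01]
dp [-0.0061 -0.0082 -0.4837] ang [-0.      0.      0.0001] t 7.2
```

```bash
python3 - <<'E'
from h import *
im=snapshot('top'); im2=snapshot('scene')
a=cv2.resize(im[100:250,220:420],None,fx=3,fy=3,interpolation=cv2.INTER_CUBIC);b=cv2.resize(im2[60:260,200:400],None,fx=3,fy=3,interpolation=cv2.INTER_CUBIC)[:450]
cv2.imwrite('pics/g.png',cv2.resize(np.hstack([a,b]),(800,300)));cv2.imwrite('pics/gs.png',cv2.resize(im2[60:260,190:410],None,fx=3,fy=3,interpolation=cv2.INTER_CUBIC)[:600])
print(proj('top',[646,74,50]),proj('scene',[646,74,50]))
E
```

```text
[318.13796417 163.01128804] [296.69502764 164.93371224]
```

View pics/gs.png

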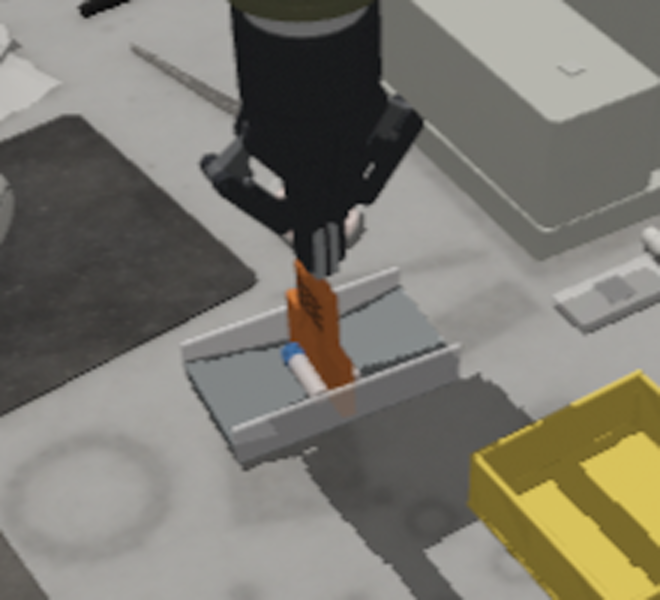

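View pics/g.png

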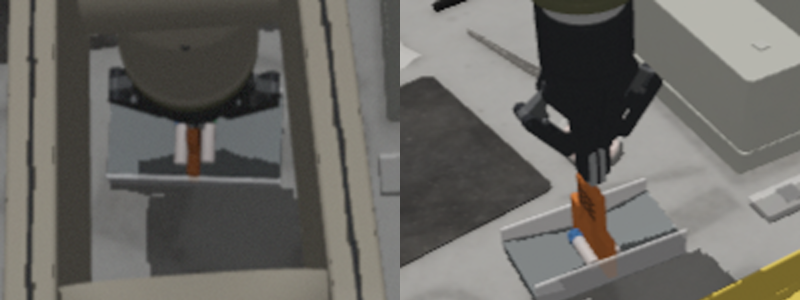

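The fingers have shut above or behind the fin: their tips are at about crop pixel (325,272), i.e. (298,151) in the full picture. I expected them at (297,165). I'll triangulate the fin and the tips to see which it is.

```bash
python3 - <<'E'
from h import *
def tri(a,b):
    c1,d1=ray('top',a);c2,d2=ray('scene',b);d1/=np.linalg.norm(d1);d2/=np.linalg.norm(d2)
    k=np.linalg.lstsq(np.c_[d1,-d2],c2-c1,rcond=None)[0];return np.round((c1+k[0]*d1+c2+k[1]*d2)/2),np.round(np.linalg.norm(c1+k[0]*d1-c2-k[1]*d2),1)
print('near',tri([316.3,171.7],[301.7,157.7]))
for z in (50,70,85,100): print(z,np.round(at_z('scene',[298,151],z)))
for X in [(623,76,85),(667,74,85),(603,76,45),(687,74,45),(635,75,85),(657,75,85)]: print(X,(proj('scene',X)-[190,60])*3,np.round(proj('top',X)))
print(pinpoint('scene','tray')[0]['at'],proj('scene',[645,75,0]))
print({k:(np.round(v,2).tolist() if not np.isscalar(v) else v) for k,v in sense().items()})
im2=cv2.imread('pics/scene0.png')
im3=snapshot('scene');cv2.imwrite('pics/z.png',np.hstack([cv2.resize(i[120:215,245:320],None,fx=5,fy=5,interpolation=cv2.INTER_CUBIC) for i in (im2,im3)]))
E
```

```text
near (array([623.,  76.,  86.]), np.float64(1.4))
50 [678.  53.  50.]
70 [657.  64.  70.]
85 [642.  72.  85.]
100 [627.  80. 100.]
(623, 76, 85) [334.19437675 294.24681118] [317. 172.]
(667, 74, 85) [299.87264018 250.41946467] [317. 145.]
(603, 76, 45) [353.89022487 365.08750108] [318. 189.]
(687, 74, 45) [287.63441063 282.28588247] [318. 140.]
(635, 75, 85) [325.30774487 281.74176974] [317. 165.]
(657, 75, 85) [306.6715235  260.46911421] [317. 151.]
[297.0, 187.1] [297.67719247 185.18928205]
{'time': 7.35, 'joint_pos': [2.0, 21.03, 84.73, 0.0, 74.25, 95.58], 'qd': [0.08, 0.01, 0.13, 0.0, -0.01, 0.04], 'joint_efforts': [0.0, -65.86, -46.99, 0.0, 0.0, 0.0], 'tool_pos': [646.14, 73.77, 50.3], 'tcp_rot': [-180.0, -0.0, -3.58], 'ft_force': [0.54, 0.05, 0.19], 'wrist_torque': [0.0, 0.02, 0.0], 'grip_force': 0.0, 'finger_gap': -0.22573499954936693}
```

View pics/z.png

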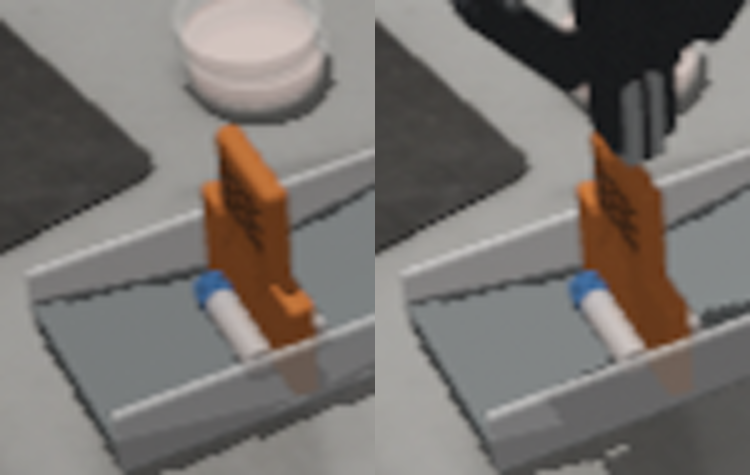

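Call:
step_arm(
  targets=[
    {"dp": [0,0,-0.04],"angular": [0,0,0],"fingers": 1},
    {"dp": [0,0,-0.12],"angular": [0,0,0],"fingers": 1},
    {"dp": [0,0,-0.2],"angular": [0,0,0],"fingers": 1},
    {"dp": [0,0,-0.28],"angular": [0,0,0],"fingers": 1},
    {"dp": [0,0,-0.36],"angular": [0,0,0],"fingers": 1},
    {"dp": [0,0,-0.4],"angular": [0,0,0],"fingers": 1},
    {"dp": [0,0,-0.4],"angular": [0,0,0],"fingers": 1},
    {"dp": [0,0,-0.4],"angular": [0,0,0],"fingers": 1},
  ],
)

```text
time: 8.4
tool_pos: [645.6, 73.8, 129.4]
tcp_rot: [180.0, 0.1, -3.6]
ft_force: [0.2, -0.2, -0.3]
finger_gap: 0.0
grip_force: 0.0
```

```bash
python3 - <<'E'
from h import *
im=snapshot('scene');np.save('p1.npy',im);s=sense();print(s['tool_pos'],proj('scene',s['tool_pos']),s['ft_force'])
E
```

```text
[645.49906623  73.76574233 129.2013564 ] [294.87757705 130.28275083] [-0.73532164  0.73631133 -0.00379529]
```

Call:
step_arm(
  targets=[
    {"dp": [-0.1,0.1,0],"angular": [0,0,0],"fingers": 1},
    {"dp": [-0.2,0.2,0],"angular": [0,0,0],"fingers": 1},
    {"dp": [-0.3,0.3,0],"angular": [0,0,0],"fingers": 1},
    {"dp": [-0.4,0.4,0],"angular": [0,0,0],"fingers": 1},
    {"dp": [-0.5,0.5,0],"angular": [0,0,0],"fingers": 1},
    {"dp": [-0.6,0.6,0],"angular": [0,0,0],"fingers": 1},
    {"dp": [-0.7,0.65,0],"angular": [0,0,0],"fingers": 1},
    {"dp": [-0.7,0.65,0],"angular": [0,0,0],"fingers": 1},
  ],
)

```text
time: 9.45
tool_pos: [497.2, -47.6, 129.7]
tcp_rot: [-180.0, 0.1, -3.7]
ft_force: [0.1, 0.1, -0.1]
finger_gap: -0.2
grip_force: 0.0
```

```bash
python3 - <<'E'
from h import *
im=snapshot('scene');np.save('p2.npy',im);s=sense();print(s['tool_pos'],proj('scene',s['tool_pos']))
im1=np.load('p1.npy')
c1=np.array([298,125]);c2=np.round(proj('scene',s['tool_pos'])).astype(int)-[0,10]
def cr(i,c): 
    print('origin',c-[40,55]); return cv2.resize(i[c[1]-55:c[1]+55,c[0]-40:c[0]+40],None,fx=5,fy=5,interpolation=cv2.INTER_CUBIC)
cv2.imwrite('pics/tips.png',np.hstack([cr(im1,c1),cr(im,c2)]))
E
```

```text
[498.08258099 -47.27369388 129.96108917] [407.39894642 154.05972647]
origin [258  70]
origin [367  89]
```

View pics/tips.png

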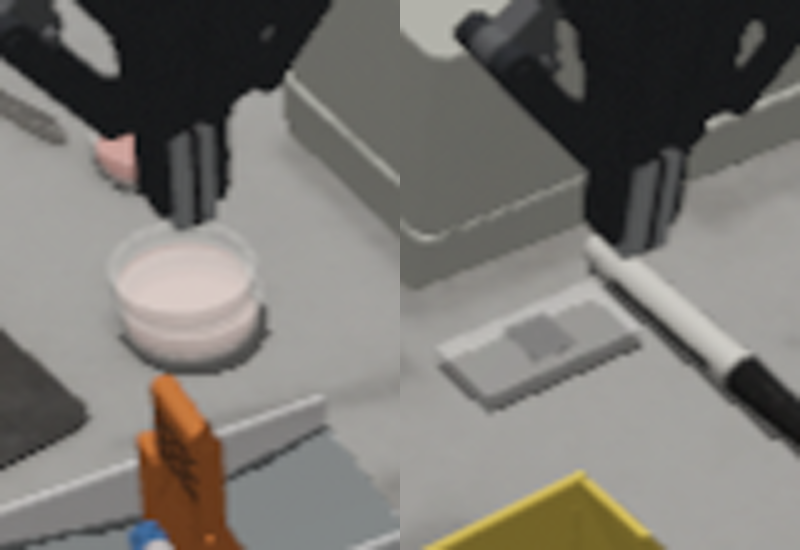

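In both poses the tip shows about 15 px above where the reported TCP projects: (295,114) against (295,130), and (412,139) against (407,154). I'll solve for the offset.

```bash
python3 - <<'E'
from h import *
A=[([645.5,73.8,129.2],[294.5,114]),([498,-47.3,130],[411.5,139])]
f=lambda o:np.ravel([proj('scene',np.array(p)+o)-u for p,u in A])
r=least_squares(f,[0,0,0]);print(r.x,r.fun)
r=least_squares(lambda z:f([0,0,z[0]]),[0.]);print('z only',r.x,r.fun)
for c in ('top','scene'):
    snapshot(c)
    for l in ('tray','bin'): print(c,l,[np.round(d['at']) for d in pinpoint(c,l)[:1]])
E
```

```text
[-6.08836106  2.32349517 37.2829308 ] [-0.12702849  0.62619764  0.11954578 -0.58931007]
z only [32.43527944] [-0.57306772  0.63061994 -1.57308187 -0.83189029]
top tray [array([319., 168.])]
top bin [array([370., 276.])]
scene tray [array([297., 188.])]
scene bin [array([398., 236.])]
```

The fingertips really sit about 35 mm higher than the reported TCP. I'll go back over the fin, open, and descend to reported z ≈ 17, which puts the tips at about 52.

Call:
step_arm(
  targets=[
    {"dp": [0.1,-0.1,0],"angular": [0,0,0],"fingers": 0},
    {"dp": [0.2,-0.2,0],"angular": [0,0,0],"fingers": 0},
    {"dp": [0.3,-0.3,0],"angular": [0,0,0],"fingers": 0},
    {"dp": [0.4,-0.4,0],"angular": [0,0,0],"fingers": 0},
    {"dp": [0.5,-0.5,0],"angular": [0,0,0],"fingers": 0},
    {"dp": [0.6,-0.6,0],"angular": [0,0,0],"fingers": 0},
    {"dp": [0.7,-0.65,0],"angular": [0,0,0],"fingers": 0},
    {"dp": [0.7,-0.65,0],"angular": [0,0,0],"fingers": 0},
  ],
)

```text
time: 10.8
tool_pos: [646.8, 74.7, 129.6]
tcp_rot: [-180.0, 0.0, -3.5]
ft_force: [-0.8, -0.1, -0.8]
finger_gap: 85.1
grip_force: 0.0
```

Call:
step_arm(
  targets=[
    {"dp": [0,0,0.06],"angular": [0,0,0],"fingers": 0},
    {"dp": [0,0,0.13],"angular": [0,0,0],"fingers": 0},
    {"dp": [0,0,0.2],"angular": [0,0,0],"fingers": 0},
    {"dp": [0,0,0.27],"angular": [0,0,0],"fingers": 0},
    {"dp": [0,0,0.34],"angular": [0,0,0],"fingers": 0},
    {"dp": [0,0,0.39],"angular": [0,0,0],"fingers": 0},
    {"dp": [0,0,0.41],"angular": [0,0,0],"fingers": 0},
    {"dp": [0,0,0.41],"angular": [0,0,0],"fingers": 0},
  ],
)

```text
time: 11.8
tool_pos: [646.1, 73.8, 48.2]
tcp_rot: [-180.0, 0.0, -3.6]
ft_force: [-0.1, -0.5, -0.1]
finger_gap: 85.0
grip_force: 0.0
```

Call:
step_arm(
  targets=[
    {"dp": [0,0,0.02],"angular": [0,0,0],"fingers": 0},
    {"dp": [0,0,0.04],"angular": [0,0,0],"fingers": 0},
    {"dp": [0,0,0.06],"angular": [0,0,0],"fingers": 0},
    {"dp": [0,0,0.08],"angular": [0,0,0],"fingers": 0},
    {"dp": [0,0,0.1],"angular": [0,0,0],"fingers": 0},
    {"dp": [0,0,0.12],"angular": [0,0,0],"fingers": 0},
    {"dp": [0,0,0.14],"angular": [0,0,0],"fingers": 0},
    {"dp": [0,0,0.15],"angular": [0,0,0],"fingers": 0},
  ],
)

```text
time: 12.8
tool_pos: [645.9, 73.8, 17.8]
tcp_rot: [180.0, 0.0, -3.6]
ft_force: [-0.2, 0.2, -0.2]
finger_gap: 85.1
grip_force: 0.0
```

Call:
step_arm(
  targets=[
    {"dp": [0,0,0],"angular": [0,0,0],"fingers": 0.4},
    {"dp": [0,0,0],"angular": [0,0,0],"fingers": 0.6},
    {"dp": [0,0,0],"angular": [0,0,0],"fingers": 0.75},
    {"dp": [0,0,0],"angular": [0,0,0],"fingers": 0.8},
    {"dp": [0,0,0],"angular": [0,0,0],"fingers": 0.85},
    {"dp": [0,0,0],"angular": [0,0,0],"fingers": 0.9},
    {"dp": [0,0,0],"angular": [0,0,0],"fingers": 1},
    {"dp": [0,0,0],"angular": [0,0,0],"fingers": 1},
  ],
  newtons=60,
)

```text
time: 13.8
tool_pos: [646.5, 74.0, 18.7]
tcp_rot: [-180.0, -0.0, -3.6]
ft_force: [-0.2, 2.9, 3.7]
finger_gap: 9.2
grip_force: 59.3
```

Gripped: gap 9.2 mm at 59 N. Next is a gentle lift, then a slow carry so the vials stay put.

Call:
step_arm(
  targets=[
    {"dp": [0,0,-0.03],"angular": [0,0,0],"fingers": 1},
    {"dp": [0,0,-0.1],"angular": [0,0,0],"fingers": 1},
    {"dp": [0,0,-0.18],"angular": [0,0,0],"fingers": 1},
    {"dp": [0,0,-0.26],"angular": [0,0,0],"fingers": 1},
    {"dp": [0,0,-0.34],"angular": [0,0,0],"fingers": 1},
    {"dp": [0,0,-0.42],"angular": [0,0,0],"fingers": 1},
    {"dp": [0,0,-0.47],"angular": [0,0,0],"fingers": 1},
    {"dp": [0,0,-0.5],"angular": [0,0,0],"fingers": 1},
  ],
)

```text
time: 14.8
tool_pos: [646.4, 73.8, 119.1]
tcp_rot: [-180.0, -0.0, -3.6]
ft_force: [0.2, 1.3, -2.6]
finger_gap: 8.7
grip_force: 58.4
```

Call:
step_arm(
  targets=[
    {"dp": [-0.02,0.02,0],"angular": [0,0,0],"fingers": 1},
    {"dp": [-0.06,0.06,0],"angular": [0,0,0],"fingers": 1},
    {"dp": [-0.12,0.12,0],"angular": [0,0,0],"fingers": 1},
    {"dp": [-0.19,0.18,0],"angular": [0,0,0],"fingers": 1},
    {"dp": [-0.26,0.25,0],"angular": [0,0,0],"fingers": 1},
    {"dp": [-0.33,0.32,0],"angular": [0,0,0],"fingers": 1},
    {"dp": [-0.4,0.38,0],"angular": [0,0,0],"fingers": 1},
    {"dp": [-0.47,0.45,0],"angular": [0,0,0],"fingers": 1},
  ],
)

```text
time: 15.8
tool_pos: [545.0, -10.9, 117.4]
tcp_rot: [180.0, 0.1, -3.6]
ft_force: [0.1, 0.0, -2.7]
finger_gap: 8.8
grip_force: 58.5
```

Call:
step_arm(
  targets=[
    {"dp": [-0.07,0.07,0],"angular": [0,0,0],"fingers": 1},
    {"dp": [-0.14,0.13,0],"angular": [0,0,0],"fingers": 1},
    {"dp": [-0.21,0.2,0],"angular": [0,0,0],"fingers": 1},
    {"dp": [-0.28,0.27,0],"angular": [0,0,0],"fingers": 1},
    {"dp": [-0.35,0.33,0],"angular": [0,0,0],"fingers": 1},
    {"dp": [-0.41,0.39,0],"angular": [0,0,0],"fingers": 1},
    {"dp": [-0.45,0.42,0],"angular": [0,0,0],"fingers": 1},
    {"dp": [-0.46,0.44,0],"angular": [0,0,0],"fingers": 1},
  ],
)

```text
time: 16.8
tool_pos: [448.9, -92.6, 118.2]
tcp_rot: [-180.0, -0.0, -3.6]
ft_force: [0.0, -1.0, -2.4]
finger_gap: 9.1
grip_force: 58.5
```

```bash
python3 - <<'E'
from h import *
s=sense();print(s['tool_pos'],s['tcp_rot'],s['joint_pos'],s['grip_force'],s['finger_gap'])
a=snapshot('scene');t=snapshot('top')
for c in ('scene','top'):
    for l in ('tray','blue_vial','green_vial'): print(c,l,[(round(d['conf'],2),np.round(d['at'])) for d in pinpoint(c,l)[:2]])
cv2.imwrite('pics/hold.png',cv2.resize(np.hstack([a[70:290,280:480],t[160:380,270:470]]),None,fx=2,fy=2,interpolation=cv2.INTER_CUBIC))
p=s['tool_pos']; print(proj('scene',p-[0,0,18]))
move([450,-92,118],[180,0,-3.6])
E
```

```text
[448.93339614 -92.55196961 118.22502946] [-1.79993975e+02 -5.29347141e-03 -3.60945377e+00] [-1.80684752e+01 -1.22854772e+01  1.12388596e+02  7.26880031e-03
  7.98932594e+01  7.55397029e+01] 58.48759174346924 9.061179635228344
scene tray [(0.64, array([448., 178.]))]
scene blue_vial [(0.5, array([453., 184.]))]
scene green_vial []
top tray [(0.71, array([435., 277.]))]
top blue_vial [(0.57, array([424., 294.]))]
top green_vial []
[447.03311086 175.4079809 ]
dp [ 0.0022 -0.0002  0.0012] ang [-0.      0.      0.0003] t 17.2
```

View pics/hold.png

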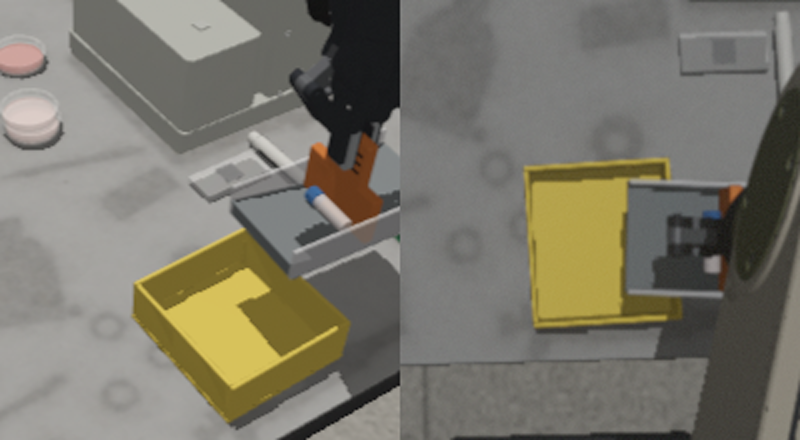

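The tray hangs level, its blue end over the bin (bin rim in the left panel about (135–345, 235–415)), with the blue vial still against the divider. Tipping now.

Call:
step_arm(
  targets=[
    {"dp": [0,0,0],"angular": [-0.01,0,0],"fingers": 1},
    {"dp": [0,0,0],"angular": [-0.03,0,0],"fingers": 1},
    {"dp": [0,0,0],"angular": [-0.05,0,0],"fingers": 1},
    {"dp": [0,0,0],"angular": [-0.07,0,0],"fingers": 1},
    {"dp": [0,0,0],"angular": [-0.09,0,0],"fingers": 1},
    {"dp": [0,0,0],"angular": [-0.11,0,0],"fingers": 1},
    {"dp": [0,0,0],"angular": [-0.13,0,0],"fingers": 1},
    {"dp": [0,0,0],"angular": [-0.14,0,0],"fingers": 1},
  ],
)

```text
time: 18.2
tool_pos: [449.5, -91.3, 118.1]
tcp_rot: [154.7, -0.0, -3.5]
ft_force: [-0.0, 0.4, -2.8]
finger_gap: 9.1
grip_force: 58.7
```

```bash
python3 - <<'E'
from h import *
s=sense();print(s['tool_pos'],s['tcp_rot'],s['grip_force'],s['ft_force'])
for c in ('scene','top'):
    snapshot(c)
    for l in ('tray','blue_vial','green_vial'): print(c,l,[(round(d['conf'],2),np.round(d['at'])) for d in pinpoint(c,l)[:2]])
R=Ro.from_euler('xyz',s['tcp_rot'],degrees=True); 
A=s['tool_pos']+R.apply([0,0,18]); B=s['tool_pos']+[0,0,35]+R.apply([0,0,53]); print('A',A,proj('scene',A),proj('top',A),'B',B,proj('scene',B),proj('top',B))
E
```

```text
[449.5416965  -91.34596816 118.10443947] [ 1.54706991e+02 -1.04204977e-02 -3.48072135e+00] 58.65984857082367 [-0.02197869  0.43353665 -2.80908613]
scene tray [(0.71, array([452., 175.]))]
scene blue_vial [(0.62, array([432., 202.]))]
scene green_vial [(0.43, array([463., 175.]))]
top tray []
top blue_vial []
top green_vial [(0.58, array([440., 294.]))]
A [449.07774265 -99.02241708 101.83001541] [450.25721201 173.13733809] [435.43428918 279.04188813] B [ 448.17561017 -113.94884555  105.18530194] [458.14727604 168.53045967] [445.89631344 279.36622483]
```

The rotation is about the reported TCP, and the blue vial is already on its way (432,202). I'm tipping a bit further, then pausing.

Call:
step_arm(
  targets=[
    {"dp": [0,0,0],"angular": [-0.01,0,0],"fingers": 1},
    {"dp": [0,0,0],"angular": [-0.02,0,0],"fingers": 1},
    {"dp": [0,0,0],"angular": [-0.03,0,0],"fingers": 1},
    {"dp": [0,0,0],"angular": [-0.04,0,0],"fingers": 1},
    {"dp": [0,0,0],"angular": [-0.05,0,0],"fingers": 1},
    {"dp": [0,0,0],"angular": [-0.05,0,0],"fingers": 1},
    {"dp": [0,0,0],"angular": [-0.05,0,0],"fingers": 1},
    {"dp": [0,0,0],"angular": [-0.05,0,0],"fingers": 1},
  ],
)

```text
time: 19.6
tool_pos: [449.5, -92.4, 118.5]
tcp_rot: [145.8, -0.0, -3.6]
ft_force: [0.0, 0.2, -2.4]
finger_gap: 9.2
grip_force: 58.7
```

```bash
python3 - <<'E'
from h import *
s=sense();print(s['time'],s['tcp_rot'],s['ft_force'])
for c in ('scene','top'):
    im=snapshot(c); cv2.imwrite(f'pics/after_{c}.png',im)
    for l in ('blue_vial','green_vial'): print(c,l,[(round(d['conf'],2),np.round(d['at']),np.round(at_z(c,d['at'],9))) for d in pinpoint(c,l)[:2]])
print('bin floor corners scene',[np.round(proj('scene',[450+a,-6+b,4])) for a,b in((61,56),(61,-56),(-61,-56),(-61,56))])
E
```

```text
19.6 [ 1.45817594e+02 -2.69017754e-02 -3.59945966e+00] [ 0.02656435  0.15102285 -2.43897196]
scene blue_vial []
scene green_vial [(0.59, array([452., 174.]), array([ 512., -179.,    9.])), (0.54, array([466., 172.]), array([ 501., -205.,    9.]))]
top blue_vial []
top green_vial [(0.48, array([444., 296.]), array([ 420., -130.,    9.]))]
bin floor corners scene [array([349., 225.]), array([401., 200.]), array([447., 246.]), array([392., 276.])]
```

```bash
python3 - <<'E'
import cv2,numpy as np
for c in ('scene','top'):
    im=cv2.imread(f'pics/after_{c}.png');h=cv2.cvtColor(im,cv2.COLOR_BGR2HSV)
    m=((h[...,0]>100)&(h[...,0]<125)&(h[...,1]>110)&(h[...,2]>50)).astype(np.uint8)
    n,_,st,ce=cv2.connectedComponentsWithStats(m);print(c,[(np.round(ce[i]),st[i][4]) for i in range(1,n) if st[i][4]>4])
a=cv2.imread('pics/after_scene.png');t=cv2.imread('pics/after_top.png')
cv2.imwrite('pics/aft.png',np.hstack([cv2.resize(a[130:290,330:490],None,fx=2.5,fy=2.5,interpolation=cv2.INTER_CUBIC),cv2.resize(t[220:380,310:470],None,fx=2.5,fy=2.5,interpolation=cv2.INTER_CUBIC)]))
E
```

```text
scene [(array([586.,  91.]), np.int32(25)), (array([559., 126.]), np.int32(778)), (array([ 97., 162.]), np.int32(20)), (array([103., 212.]), np.int32(11)), (array([116., 247.]), np.int32(1451)), (array([149., 290.]), np.int32(24))]
top [(array([ 6., 36.]), np.int32(328)), (array([631., 241.]), np.int32(681)), (array([ 86., 246.]), np.int32(1106))]
```

View pics/aft.png

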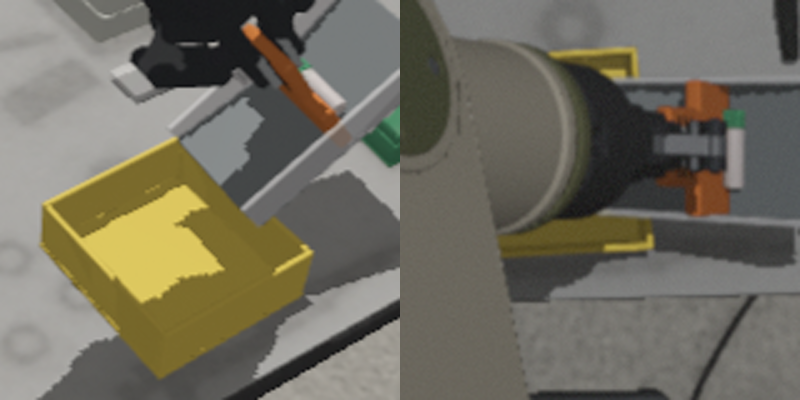

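The green vial is still against the divider and the blue bay is empty; the blue vial must be hidden in the bin. Levelling, then carrying the tray back to where it stood.

Call:
step_arm(
  targets=[
    {"dp": [0,0,0],"angular": [0.01,0,0],"fingers": 1},
    {"dp": [0,0,0],"angular": [0.04,0,0],"fingers": 1},
    {"dp": [0,0,0],"angular": [0.07,0,0],"fingers": 1},
    {"dp": [0,0,0],"angular": [0.1,0,0],"fingers": 1},
    {"dp": [0,0,0],"angular": [0.13,0,0],"fingers": 1},
    {"dp": [0,0,0],"angular": [0.16,0,0],"fingers": 1},
    {"dp": [0,0,0],"angular": [0.18,0,0],"fingers": 1},
    {"dp": [0,0,0],"angular": [0.19,0,0],"fingers": 1},
  ],
)

```text
time: 20.9
tool_pos: [449.5, -93.3, 118.8]
tcp_rot: [-179.9, -0.1, -3.7]
ft_force: [1.3, -0.3, -2.0]
finger_gap: 9.0
grip_force: 58.8
```

Call:
step_arm(
  targets=[
    {"dp": [0.02,-0.02,0],"angular": [0,0,0],"fingers": 1},
    {"dp": [0.06,-0.06,0],"angular": [0,0,0],"fingers": 1},
    {"dp": [0.12,-0.12,0],"angular": [0,0,0],"fingers": 1},
    {"dp": [0.19,-0.18,0],"angular": [0,0,0],"fingers": 1},
    {"dp": [0.26,-0.25,0],"angular": [0,0,0],"fingers": 1},
    {"dp": [0.33,-0.32,0],"angular": [0,0,0],"fingers": 1},
    {"dp": [0.4,-0.38,0],"angular": [0,0,0],"fingers": 1},
    {"dp": [0.47,-0.45,0],"angular": [0,0,0],"fingers": 1},
  ],
)

```text
time: 21.9
tool_pos: [549.9, -6.2, 117.9]
tcp_rot: [180.0, 0.0, -3.5]
ft_force: [0.8, 0.8, -2.7]
finger_gap: 8.8
grip_force: 58.8
```

Call:
step_arm(
  targets=[
    {"dp": [0.07,-0.07,0],"angular": [0,0,0],"fingers": 1},
    {"dp": [0.14,-0.13,0],"angular": [0,0,0],"fingers": 1},
    {"dp": [0.21,-0.2,0],"angular": [0,0,0],"fingers": 1},
    {"dp": [0.28,-0.27,0],"angular": [0,0,0],"fingers": 1},
    {"dp": [0.35,-0.33,0],"angular": [0,0,0],"fingers": 1},
    {"dp": [0.41,-0.39,0],"angular": [0,0,0],"fingers": 1},
    {"dp": [0.45,-0.42,0],"angular": [0,0,0],"fingers": 1},
    {"dp": [0.46,-0.44,0],"angular": [0,0,0],"fingers": 1},
  ],
)

```text
time: 22.9
tool_pos: [646.4, 74.9, 117.8]
tcp_rot: [180.0, 0.0, -3.5]
ft_force: [-0.5, 0.1, -3.6]
finger_gap: 9.2
grip_force: 58.8
```

```bash
python3 - <<'E'
from h import *
s=sense();print(s['time'],s['tool_pos'],s['tcp_rot'],s['grip_force'])
for c in ('scene','top'):
    im=snapshot(c); cv2.imwrite(f'pics/back_{c}.png',im)
    for l in ('blue_vial','green_vial'): print(c,l,[(round(d['conf'],2),np.round(d['at']),np.round(at_z(c,d['at'],10))) for d in pinpoint(c,l)[:2]],[(round(d['conf'],2),np.round(d['at'])) for d in masks_of(c,l)[:2]])
print('tray z est',s['tool_pos'][2]-18.3)
E
```

```text
22.9 [646.42161616  74.91964262 117.79101397] [ 1.79986582e+02  2.89657928e-02 -3.51266006e+00] 58.7838077545166
scene blue_vial [] []
scene green_vial [] []
top blue_vial [] []
top green_vial [(0.49, array([324., 172.]), array([639.,  65.,  10.]))] [(0.57, array([324., 162.]))]
tray z est 99.49101397238162
```

Call:
step_arm(
  targets=[
    {"dp": [0,0,0.04],"angular": [0,0,0],"fingers": 1},
    {"dp": [0,0,0.12],"angular": [0,0,0],"fingers": 1},
    {"dp": [0,0,0.2],"angular": [0,0,0],"fingers": 1},
    {"dp": [0,0,0.28],"angular": [0,0,0],"fingers": 1},
    {"dp": [0,0,0.36],"angular": [0,0,0],"fingers": 1},
    {"dp": [0,0,0.42],"angular": [0,0,0],"fingers": 1},
    {"dp": [0,0,0.45],"angular": [0,0,0],"fingers": 1},
    {"dp": [0,0,0.47],"angular": [0,0,0],"fingers": 1},
  ],
)

```text
time: 24.4
tool_pos: [646.3, 73.8, 24.2]
tcp_rot: [180.0, -0.0, -3.6]
ft_force: [0.8, 1.0, -2.4]
finger_gap: 9.0
grip_force: 58.8
```

Call:
step_arm(
  targets=[
    {"dp": [0,0,0.006],"angular": [0,0,0],"fingers": 1},
    {"dp": [0,0,0.012],"angular": [0,0,0],"fingers": 1},
    {"dp": [0,0,0.018],"angular": [0,0,0],"fingers": 1},
    {"dp": [0,0,0.023],"angular": [0,0,0],"fingers": 1},
    {"dp": [0,0,0.026],"angular": [0,0,0],"fingers": 1},
    {"dp": [0,0,0.028],"angular": [0,0,0],"fingers": 1},
    {"dp": [0,0,0.029],"angular": [0,0,0],"fingers": 1},
    {"dp": [0,0,0.029],"angular": [0,0,0],"fingers": 1},
  ],
)

```text
time: 25.4
tool_pos: [646.2, 73.8, 18.8]
tcp_rot: [-180.0, -0.0, -3.6]
ft_force: [-2.4, -0.3, 1.0]
finger_gap: 9.0
grip_force: 59.3
```

The tray is on the bench: the vertical force went from −2.4 to about +1 N. Releasing and retreating.

Call:
step_arm(
  targets=[
    {"dp": [0,0,0],"angular": [0,0,0],"fingers": 0.85},
    {"dp": [0,0,0],"angular": [0,0,0],"fingers": 0.75},
    {"dp": [0,0,0],"angular": [0,0,0],"fingers": 0.6},
    {"dp": [0,0,0],"angular": [0,0,0],"fingers": 0.4},
    {"dp": [0,0,0],"angular": [0,0,0],"fingers": 0.2},
    {"dp": [0,0,0],"angular": [0,0,0],"fingers": 0},
    {"dp": [0,0,0],"angular": [0,0,0],"fingers": 0},
    {"dp": [0,0,0],"angular": [0,0,0],"fingers": 0},
  ],
)

```text
time: 26.4
tool_pos: [646.1, 73.7, 18.5]
tcp_rot: [180.0, 0.0, -3.6]
ft_force: [-0.2, 0.3, -0.7]
finger_gap: 85.7
grip_force: 0.0
```

Call:
step_arm(
  targets=[
    {"dp": [0,0,-0.08],"angular": [0,0,0],"fingers": 0},
    {"dp": [0,0,-0.18],"angular": [0,0,0],"fingers": 0},
    {"dp": [0,0,-0.3],"angular": [0,0,0],"fingers": 0},
    {"dp": [0,0,-0.42],"angular": [0,0,0],"fingers": 0},
    {"dp": [0,0,-0.54],"angular": [0,0,0],"fingers": 0},
    {"dp": [0,0,-0.66],"angular": [0,0,0],"fingers": 0},
    {"dp": [0,0,-0.78],"angular": [0,0,0],"fingers": 0},
    {"dp": [0,0,-0.85],"angular": [0,0,0],"fingers": 0},
  ],
)

```text
time: 27.4
tool_pos: [647.3, 73.8, 192.2]
tcp_rot: [-180.0, -0.2, -3.6]
ft_force: [0.5, 0.1, 0.7]
finger_gap: 85.1
grip_force: 0.0
```

Call:
step_arm(
  targets=[
    {"dp": [-0.12,0.12,0],"angular": [0,0,0],"fingers": 0},
    {"dp": [-0.24,0.24,0],"angular": [0,0,0],"fingers": 0},
    {"dp": [-0.36,0.36,0],"angular": [0,0,0],"fingers": 0},
    {"dp": [-0.48,0.5,0],"angular": [0,0,0],"fingers": 0},
    {"dp": [-0.6,0.64,0],"angular": [0,0,0],"fingers": 0},
    {"dp": [-0.7,0.78,0],"angular": [0,0,0],"fingers": 0},
    {"dp": [-0.75,0.9,0],"angular": [0,0,0],"fingers": 0},
    {"dp": [-0.8,1.0,0],"angular": [0,0,0],"fingers": 0},
  ],
)

```text
time: 28.4
tool_pos: [473.5, -116.7, 189.3]
tcp_rot: [180.0, -0.1, -3.6]
ft_force: [0.2, 0.3, 0.2]
finger_gap: 85.5
grip_force: 0.0
```

Call:
step_arm(
  targets=[
    {"dp": [-0.05,0.12,0],"angular": [0,0,0],"fingers": 0},
    {"dp": [-0.1,0.24,0],"angular": [0,0,0],"fingers": 0},
    {"dp": [-0.15,0.36,0],"angular": [0,0,0],"fingers": 0},
    {"dp": [-0.2,0.5,0],"angular": [0,0,0],"fingers": 0},
    {"dp": [-0.25,0.64,0],"angular": [0,0,0],"fingers": 0},
    {"dp": [-0.3,0.78,0],"angular": [0,0,0],"fingers": 0},
    {"dp": [-0.35,0.9,0],"angular": [0,0,0],"fingers": 0},
    {"dp": [-0.35,1.0,0],"angular": [0,0,0],"fingers": 0},
  ],
)

```text
time: 29.4
tool_pos: [391.2, -312.2, 189.1]
tcp_rot: [180.0, -0.0, -3.6]
ft_force: [0.8, 0.2, -0.7]
finger_gap: 85.3
grip_force: 0.0
```

```bash
python3 - <<'E'
from h import *
s=sense();print(s['time'],s['tool_pos'],s['tcp_rot'],s['ft_force'])
for c in ('scene','top'):
    im=snapshot(c); cv2.imwrite(f'pics/end_{c}.png',im)
    for l in ('blue_vial','green_vial','tray'): print(c,l,[(round(d['conf'],2),np.round(d['at']),np.round(at_z(c,d['at'],10))) for d in pinpoint(c,l)[:2]],[(round(d['conf'],2),np.round(d['at'])) for d in masks_of(c,l)[:2]])
b=cv2.imread('pics/end_top.png')
print('bluish in bin', (lambda h:[np.round(np.argwhere((h[...,0]>95)&(h[...,0]<130)&(h[...,1]>60))[:, ::-1].mean(0)+[331,238]) if ((h[...,0]>95)&(h[...,0]<130)&(h[...,1]>60)).any() else None])(cv2.cvtColor(b[238:324,331:411],cv2.COLOR_BGR2HSV)))
E
```

```text
29.4 [ 391.23138968 -312.15350443  189.14492472] [ 1.79968971e+02 -3.62581093e-02 -3.63113159e+00] [ 0.83619982  0.1575992  -0.69735204]
scene blue_vial [] []
scene green_vial [] []
scene tray [(0.7, array([296., 184.]), array([640.,  81.,  10.]))] [(0.9, array([297., 181.]))]
top blue_vial [(0.6, array([341., 301.]), array([417.,  44.,  10.]))] [(0.55, array([339., 290.]))]
top green_vial [(0.45, array([324., 183.]), array([619.,  66.,  10.]))] [(0.69, array([325., 167.]))]
top tray [(0.62, array([323., 169.]), array([644.,  67.,  10.]))] [(0.74, array([321., 169.]))]
bluish in bin [array([340., 279.])]
```

Blue is in the bin, lying against its +y wall; its bottom end is at about (−32, +50) in the bin frame, cap at pixel (340,279). Green is in the tray at (324,183), and the tray is at its place. Handing in.

```bash
python3 -c "
from bench import hand_in
print(hand_in())"
```

```text
the job is handed in; nothing more can be done
None
```

Job handed in at about 29 s of the 51 allowed; the verdict wasn't shown. In the last camera look the blue-capped vial was in the bin, the green-capped vial was in its bay, and the tray was back at its starting spot on the bench, released, with the arm clear.

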